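# Check a set of spring packing blocks in the bench slide gauge

## Robot

A 6-joint arm with a two-finger parallel gripper is mounted at the origin on the work surface. World frame = base frame: x ahead of the robot, y to its left, z up, the work surface at z = 0. Lengths are in m, angles in degrees, forces in N, time in s.
With the tool pointing down it reaches from about 0.325 to 0.85 m from the base axis. Payload 15.5 kg.
Tool frame: the origin (TCP) lies at the very end of the fingers, on their centre line; the grasp point (between the pads) lies arm.grip_depth behind it (arm.grip_depth is the distance from the TCP to the grasp point, in m); z points along the fingers, y is the direction in which the jaws open and shut (so a half turn about z gives the same grasp; the last joint's range is limited). The gripper opens to 91 mm and grips with 3 to 60 N. Pads are 32 mm wide; open, the fingers measure 118 mm over their backs; the gripper's body (76 mm by 178 mm) begins 60 mm behind the grasp point.
Start: joints at [-82.363, 28.281, 77.091, -0, 74.628, -5.472], TCP at [0.142, -0.609, 0.214] pointing down, gripper open.
Joint ranges: [-166.48, 166.48], [-47.26, 123.95], [12.59, 153.08], [-70.14, 250.14], [6.76, 159.57], [-176.63, 176.63]. Speed limits (degrees/s): [108.29, 108.29, 147.25, 172.46, 172.46, 172.46].

## Interface

Orientations are given as a 3x3 rotation matrix whose columns are the frame's x, y, z axes.
In Python, from rig import arm gives the robot as it stands. Calls block until the motion is done:
- arm.move_to(position, orientation): joint-space move of the TCP to a pose.
- arm.move_l(position, orientation=None, feed=0.15): straight line of the TCP; orientation=None keeps the orientation; feed is the mean speed in m/s.
- arm.move_joints(angles): joint-space move.
- arm.grip(opening): finger opening in m; the grip force is fixed at half the most; returns when the fingers have stopped.
- arm.sleep(seconds).
- arm.solve_ik(position, orientation): joint angles nearest the present ones, or None.
- arm.snapshot(name): name is "scene" or "top" or "wrist"; returns the picture (384x512x3 uint8, red, green, blue); there is no depth.
- arm.get_calibration(name): a dict with "intrinsics" (3x3 intrinsics, pixels), "cam_to_world" (4x4, takes a point from camera to world coordinates). Camera axes: x right, y down, z forward; pixel columns grow to the right and rows downward; lengths in m; the calibration is good to about 2 mm. A picture is of the moment at which its call begins: read the wrist's pose just before it. get_calibration takes no time and is no camera call; for the wrist camera it gives the pose at the moment of the call.
A pose or a line that the arm cannot do raises arm.Unreachable and nothing moves.
- arm.sign_off(): hands the job in, once; it reports no verdict.
Readings, each from a call of its own:
- arm.current_t(): time.
- arm.current_joint_positions(): joint angles.
- arm.current_dq(): joint speeds.
- arm.current_tau(): joint torques, N m.
- arm.current_ee_pos(): TCP position.
- arm.current_tool_rot(): TCP orientation.
- arm.current_force(): force on the tool from outside, world axes, zero at the start.
- arm.current_torque(): the same for the moment, N m.
- arm.current_width(): finger opening in m.
Only numpy, scipy, OpenCV 4.12 (cv2) and the standard library are available. Lean on these libraries where they do the work, as an engineer would, in place of code of your own. Each camera call takes 0.05 s, during which the arm holds its last target.

## Task

Check that the spring packing blocks lying on the cardboard are a matched set: stand them all, pin up and side by side, in the bench slide gauge end-on to the bar and slide the jaw up until the whole row is held flush between bar and jaw, then draw the jaw back, turn every block a quarter turn so that its long side meets the bar, and slide the jaw up flush again. Afterwards lay all the blocks flat in the steel tray, pin up, and leave the jaw drawn fully back. Slide the jaw smoothly without slamming it, and do not knock over the spray can or the jar.

Things in the scene. Friction and masses are not known exactly. Their poses are not given: they have to be found in the camera images.
- gauge: bench slide gauge, fixed; origin: centre of its underside. Flat steel bed 280 (x) x 264 (y) mm, its top 30 mm above the origin, with cheeks 10 mm high along its sides (inner faces at y = +-123 mm). At the far end a fixed bar stands across it, at the near end the sliding jaw. Own +x is the way the jaw closes, roughly away from the robot (yaw up to 0.12)
- bar_face (a point): middle of the lower edge of the fixed bar's flat face, on the bed top (gauge x = +105 mm, y = 0, z = 30 mm), axes as the gauge's; the face looks to own -x, 258 mm long in y, 14 mm high
- jaw (a joint): travel of the sliding jaw (m): 0 = drawn fully back (116 mm gap between jaw and bar), grows as it closes along the gauge's +x, up to 0.098; gap = 0.116 - value. Its flat face is 240 mm wide (gauge y -120 to +120 mm), 14 mm high. It slides at about 3 N, stays where left, pushes loose blocks before it. Starts part closed
- jaw_grip (a point): grip point on the black upright grip of the jaw, moves with it: grip 16 mm (gauge x) x 44 mm (gauge y), top 16 mm above this point; the point is 80 mm above the bench and 46 mm behind the jaw's face; jaw and saddle near it reach up to 28 mm below this point
- tray_in (a point): centre of the inner floor of a fixed open steel tray, inside 252 (own x) x 112 (own y) mm, floor 4 mm above the bench, walls 4 mm thick with the rim 35 mm above the bench
- block1: cast aluminium spring packing block, 60 (own x) x 40 (own y) x 34 mm high, with a steel centre pin (16 mm diameter, 8 mm high) on its top, about 0.2 kg; origin: centre of its underside, own z up. Starts pin-up on the cardboard (3 mm thick) at any yaw. All blocks are alike; two or three of the four are present
- block2: cast aluminium spring packing block, 60 (own x) x 40 (own y) x 34 mm high, with a steel centre pin (16 mm diameter, 8 mm high) on its top, about 0.2 kg; origin: centre of its underside, own z up. Starts pin-up on the cardboard (3 mm thick) at any yaw. All blocks are alike; two or three of the four are present
- block3: cast aluminium spring packing block, 60 (own x) x 40 (own y) x 34 mm high, with a steel centre pin (16 mm diameter, 8 mm high) on its top, about 0.2 kg; origin: centre of its underside, own z up. Starts pin-up on the cardboard (3 mm thick) at any yaw. All blocks are alike; two or three of the four are present
- block4: cast aluminium spring packing block, 60 (own x) x 40 (own y) x 34 mm high, with a steel centre pin (16 mm diameter, 8 mm high) on its top, about 0.2 kg; origin: centre of its underside, own z up. Starts pin-up on the cardboard (3 mm thick) at any yaw. All blocks are alike; two or three of the four are present
- spraycan: bystander: spray can, 65 mm diameter, 190 mm high, loose, beyond the gauge; origin: centre of its underside
- jar: bystander: closed glass jar, 68 mm diameter, 85 mm high, loose, beyond the gauge; origin: centre of its underside
Mind the look-alikes: they are no part of the job. What is shaped like the block3 but blue is not meant. What is shaped like the block2 but pink is not meant.

How it is judged (in metres and radians):
On the way, in this order (a step that is already met when the one before it is completed fails the run):
1. all blocks stand side by side on the bed, end-on to the bar (60 mm length across the gap), and the jaw is slid up flush: gap under 62.5 mm (z of block1 in the frame of gauge between 0.026 and 0.034 m and y of block1 in the frame of gauge between -0.1 and 0.1 m and x of block1 in the frame of gauge between -0.02 and 0.105 m and angle between the x axis of each of block1, block2, block3, block4 and the x axis of gauge, either way round below 0.08 rad and angle between each of block1, block2, block3, block4's own z axis and vertical below 0.1 rad and z of block2 in the frame of gauge between 0.026 and 0.034 m and y of block2 in the frame of gauge between -0.1 and 0.1 m and x of block2 in the frame of gauge between -0.02 and 0.105 m and z of block3 in the frame of gauge between 0.026 and 0.034 m and y of block3 in the frame of gauge between -0.1 and 0.1 m and x of block3 in the frame of gauge between -0.02 and 0.105 m and z of block4 in the frame of gauge between 0.026 and 0.034 m and y of block4 in the frame of gauge between -0.1 and 0.1 m and x of block4 in the frame of gauge between -0.02 and 0.105 m and value of joint jaw above 0.0535 m), for 0.15 s.
2. all blocks stand on the bed turned a quarter (40 mm width across the gap), and the jaw is slid up flush: gap under 42.5 mm (z of block1 in the frame of gauge between 0.026 and 0.034 m and y of block1 in the frame of gauge between -0.1 and 0.1 m and x of block1 in the frame of gauge between -0.02 and 0.105 m and angle between the y axis of each of block1, block2, block3, block4 and the x axis of gauge, either way round below 0.08 rad and angle between each of block1, block2, block3, block4's own z axis and vertical below 0.1 rad and z of block2 in the frame of gauge between 0.026 and 0.034 m and y of block2 in the frame of gauge between -0.1 and 0.1 m and x of block2 in the frame of gauge between -0.02 and 0.105 m and z of block3 in the frame of gauge between 0.026 and 0.034 m and y of block3 in the frame of gauge between -0.1 and 0.1 m and x of block3 in the frame of gauge between -0.02 and 0.105 m and z of block4 in the frame of gauge between 0.026 and 0.034 m and y of block4 in the frame of gauge between -0.1 and 0.1 m and x of block4 in the frame of gauge between -0.02 and 0.105 m and value of joint jaw above 0.0735 m), for 0.15 s.
At the end, for the whole second after the job is handed in: every block lies flat (within 0.12 rad, pin up) and at rest on the floor of the tray, and the jaw is drawn back to within 8 mm of its stop (x of block1 in the frame of tray_in between -0.126 and 0.126 m and y of block1 in the frame of tray_in between -0.056 and 0.056 m and z of block1 in the frame of tray_in between -0.004 and 0.006 m and angle between each of block1, block2, block3, block4's own z axis and vertical below 0.12 rad and linear speed of each of block1, block2, block3, block4 below 0.02 m/s and x of block2 in the frame of tray_in between -0.126 and 0.126 m and y of block2 in the frame of tray_in between -0.056 and 0.056 m and z of block2 in the frame of tray_in between -0.004 and 0.006 m and x of block3 in the frame of tray_in between -0.126 and 0.126 m and y of block3 in the frame of tray_in between -0.056 and 0.056 m and z of block3 in the frame of tray_in between -0.004 and 0.006 m and x of block4 in the frame of tray_in between -0.126 and 0.126 m and y of block4 in the frame of tray_in between -0.056 and 0.056 m and z of block4 in the frame of tray_in between -0.004 and 0.006 m and value of joint jaw below 0.008 m); the robot touches nothing.
It fails at once if the jaw is slammed (faster than 0.3 m/s) (velocity of joint jaw above 0.3 m/s or velocity of joint jaw below -0.3 m/s).
It fails at once if the spray can or the jar is knocked over (angle between any of spraycan, jar's own z axis and vertical above 0.6 rad).
Of block1, block2, block3, block4 only 2 to 3 are there at a start; the rules pass over those that are not, and their reading is None.
At some moment in a run one of block1, block2, block3, block4 may be knocked a few centimetres aside while the robot is not near it.
It also fails if it takes over 210 s, if anything falls off the work surface, if the arm or the gripper's body presses on something with over 40 N, if the wrist force passes 120 N, or if a joint passes its speed limit or range.

## Working session

There is one attempt and no reset: what is moved stays moved. The work goes in short steps, each a Python script; the robot and the scene stay as the last script left them, time stands still between calls to the robot, and variables do not carry over. Pictures are saved under pics/ and viewed, and the job is handed in when it is done.

```bash
ls; mkdir -p pics
python3 - <<'E'
from rig import arm
import cv2, numpy as np
print(arm.current_t(), arm.grip_depth, arm.current_width())
for n in ("scene","top","wrist"):
    im=arm.snapshot(n); cv2.imwrite(f"pics/{n}0.png",im[:,:,::-1])
    c=arm.get_calibration(n); print(n,np.round(c["intrinsics"],1).tolist(),np.round(c["cam_to_world"],3).tolist())
E
```

```text
pics
0.0 0.0188 0.09092991591107352
scene [[407.1, 0.0, 254.5], [0.0, 407.1, 190.4], [0.0, 0.0, 1.0]] [[-0.729, 0.52, -0.446, 1.148], [0.685, 0.543, -0.485, 0.69], [-0.01, -0.659, -0.752, 1.071], [0.0, 0.0, 0.0, 1.0]]
top [[346.7, 0.0, 251.6], [0.0, 346.7, 192.3], [0.0, 0.0, 1.0]] [[0.028, -0.999, 0.025, 0.548], [-0.999, -0.027, 0.021, 0.059], [-0.021, -0.026, -0.999, 1.131], [0.0, 0.0, 0.0, 1.0]]
wrist [[324.0, 0.0, 256.1], [0.0, 324.0, 191.4], [0.0, 0.0, 1.0]] [[0.227, -0.94, -0.255, 0.215], [-0.974, -0.22, -0.058, -0.592], [-0.001, 0.261, -0.965, 0.384], [0.0, 0.0, 0.0, 1.0]]
```

View pics/top0.png

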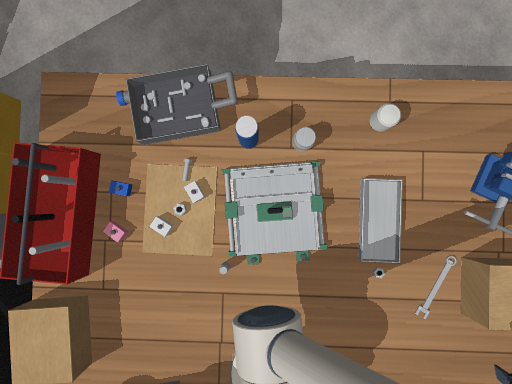

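View pics/scene0.png

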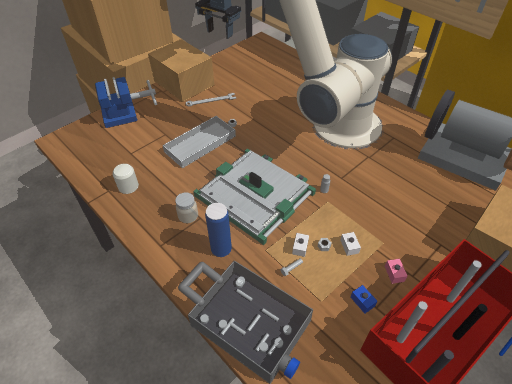

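View pics/wrist0.png

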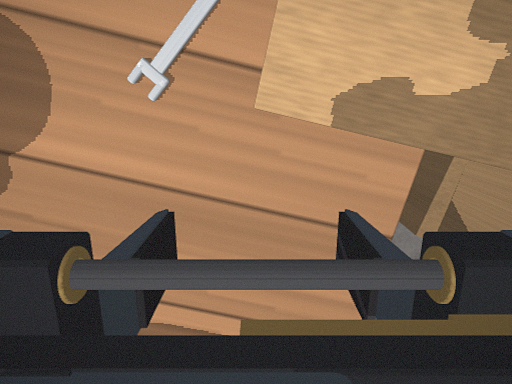

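Run:
```python
import cv2
im=cv2.imread("pics/top0.png")
cv2.imwrite("pics/c1.png",cv2.resize(im[150:265,100:230],None,fx=6,fy=5.2,interpolation=cv2.INTER_CUBIC)[:600,:800])
cv2.imwrite("pics/c2.png",cv2.resize(im[150:270,210:340],None,fx=5,fy=5,interpolation=cv2.INTER_CUBIC))
cv2.imwrite("pics/c3.png",cv2.resize(im[165:285,330:430],None,fx=5,fy=5,interpolation=cv2.INTER_CUBIC))
```

```text
(no output)
```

View pics/c1.png

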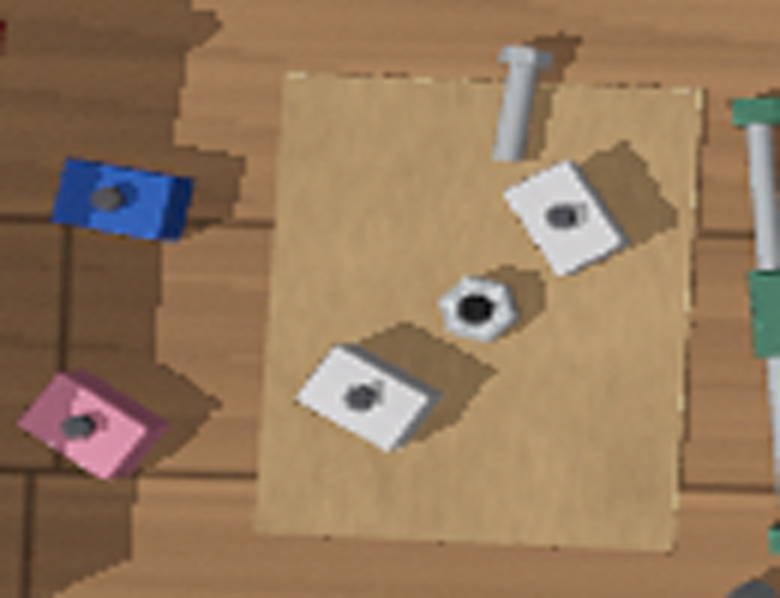

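View pics/c2.png

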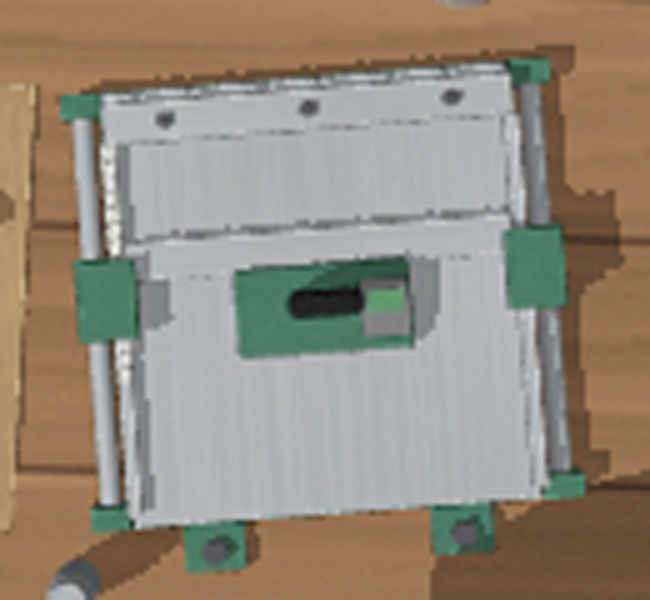

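View pics/c3.png

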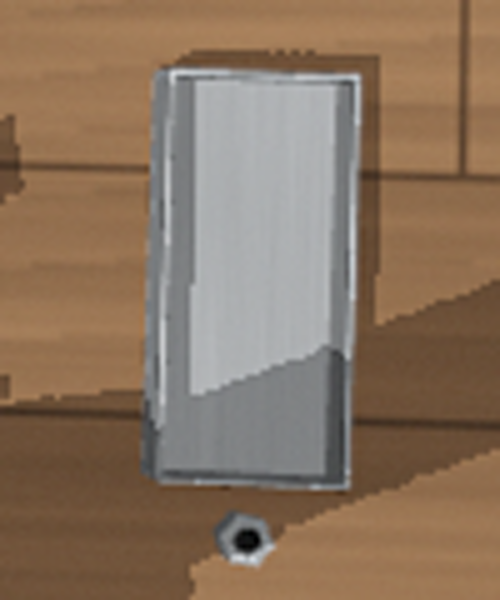

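```bash
cat > h.py <<'E'
from rig import arm
import cv2, numpy as np
def p2w(px,cal,z):
    px=np.atleast_2d(px).astype(float); K=cal["intrinsics"];T=cal["cam_to_world"]
    r=np.c_[px,np.ones(len(px))]@np.linalg.inv(K).T@T[:3,:3].T; o=T[:3,3]
    return o+r*((z-o[2])/r[:,2])[:,None]
def w2p(P,cal):
    P=np.atleast_2d(P);T=cal["cam_to_world"]; c=(P-T[:3,3])@T[:3,:3]; q=c@np.asarray(cal["intrinsics"]).T
    return q[:,:2]/q[:,2:]
def down(yaw): # tool pointing down, jaw axis (tool y) at yaw (rad) in the world
    y=np.array([np.cos(yaw),np.sin(yaw),0]); z=np.array([0,0,-1.]); return np.c_[np.cross(y,z),y,z]
def snap(n,f):
    cal=arm.get_calibration(n); im=arm.snapshot(n); cv2.imwrite(f"pics/{f}.png",im[:,:,::-1]); np.savez(f"pics/{f}.npz",**cal); return cal
def load(f): return dict(np.load(f"pics/{f}.npz"))
E
python3 - <<'E'
from h import *
cal=arm.get_calibration("top")
def cr(pts,ox,oy,sx,sy): return [((u+.5)/sx-.5+ox,(v+.5)/sy-.5+oy) for u,v in pts]
for nm,p in (("A",[(503,193),(568,160),(627,242),(566,275)]),("B",[(342,345),(440,395),(388,452),(295,397)])):
    w=p2w(cr(p,100,150,6,5.2),cal,.037)[:,:2]; print(nm,w.round(4).tolist(),w.mean(0).round(4),np.linalg.norm(np.roll(w,-1,0)-w,axis=1).round(4), cv2.minAreaRect(w.astype(np.float32)))
w=p2w(cr([(130,142),(507,115)],210,150,5,5),cal,.044); print("bar",w.round(4),np.linalg.norm(w[1]-w[0]))
w=p2w(cr([(165,72),(358,75),(347,488),(155,480)],330,165,5,5),cal,.035)[:,:2]; print("tray",w.round(4).tolist(),w.mean(0),np.linalg.norm(np.roll(w,-1,0)-w,axis=1).round(4))
w=p2w(cr([(325,302)],210,150,5,5),cal,.096);print("grip",w)
E
```

```text
A [[0.588, 0.2993], [0.609, 0.2655], [0.5599, 0.2326], [0.539, 0.2643]] [0.574  0.2654] [0.0398 0.0591 0.0379 0.0602] ((0.573959231376648, 0.2659595012664795), (0.060354121029376984, 0.03980884701013565), 33.74587631225586)
B [[0.4931, 0.3816], [0.4642, 0.3286], [0.4288, 0.355], [0.4608, 0.4055]] [0.4617 0.3677] [0.0604 0.0441 0.0597 0.0402] ((0.462473601102829, 0.36702409386634827), (0.06311728805303574, 0.043986767530441284), 57.695152282714844)
bar [[ 0.6195  0.134   0.044 ]
 [ 0.6426 -0.1017  0.044 ]] 0.23680594051427645
tray [[0.6274, -0.2651], [0.6287, -0.3854], [0.3706, -0.3829], [0.3719, -0.2638]] [ 0.49967253 -0.32432021] [0.1203 0.2581 0.119  0.2555]
grip [[0.52376084 0.011445   0.096     ]]
```

Run:
```python
from h import *
print(arm.current_tool_rot().round(3).tolist())
R0=arm.current_tool_rot(); c=arm.get_calibration("wrist")["cam_to_world"]
print("cam in tool",(R0.T@(c[:3,3]-arm.current_ee_pos())).round(3),(R0.T@c[:3,:3]).round(3).tolist())
for nm,p in (("gauge",(0.52,0.02)),("blk",(0.52,0.31))):
  for yaw in (np.pi/2+.1,-np.pi/2+.1):
    print(nm,yaw,arm.solve_ik([*p,.33],down(yaw)))
```

```text
[[0.974, 0.227, -0.0], [0.227, -0.974, 0.001], [0.0, -0.001, -1.0]]
cam in tool [ 0.075  0.001 -0.171] [[0.001, -0.965, -0.262], [1.0, 0.001, -0.0], [0.0, -0.262, 0.965]]
gauge 1.6707963267948966 [-4.37395935e+00  1.40681316e+01  8.12218846e+01 -2.54444375e-14
  8.47099838e+01 -1.00103537e+02]
gauge -1.4707963267948965 [-4.37395935e+00  1.40681316e+01  8.12218846e+01 -2.54444375e-14
  8.47099838e+01  7.98964627e+01]
blk 1.6707963267948966 [ 2.51516086e+01  2.17711042e+01  6.97661813e+01 -2.54444375e-14
  8.84627145e+01 -7.05779694e+01]
blk -1.4707963267948965 [ 2.51516086e+01  2.17711042e+01  6.97661813e+01 -2.54444375e-14
  8.84627145e+01  1.09422031e+02]
```

```bash
python3 - <<'E'
from h import *
arm.move_to([0.47,0.02,0.33],down(-np.pi/2)); snap("wrist","g1")
arm.move_to([0.47,0.31,0.30],down(-np.pi/2)); snap("wrist","b1")
arm.move_to([0.45,-0.32,0.30],down(-np.pi/2)); snap("wrist","t1")
print(arm.current_t())
E
python3 - <<'E'
import cv2
for n in "g1","b1","t1":
    cv2.imwrite(f"pics/{n}x.png",cv2.resize(cv2.imread(f"pics/{n}.png"),(800,600),interpolation=cv2.INTER_CUBIC))
E
```

```text
6.2167
```

View pics/g1x.png

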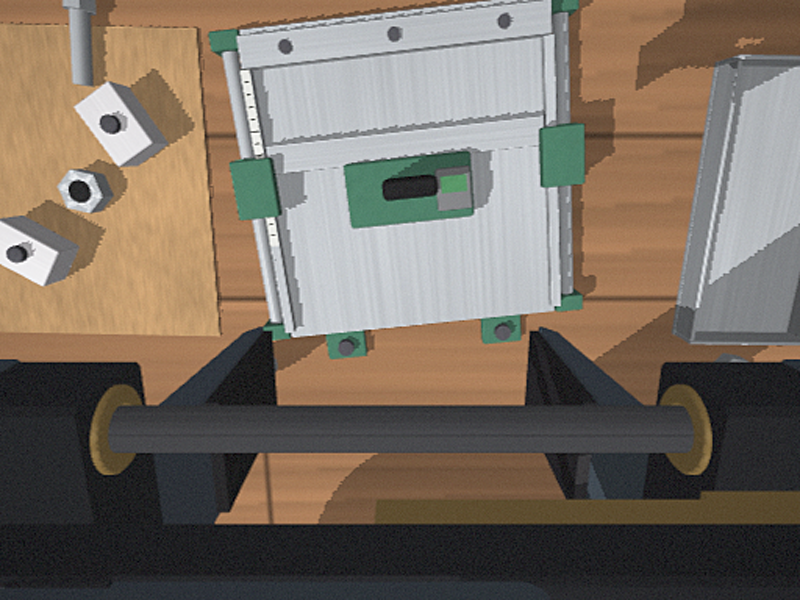

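View pics/b1x.png

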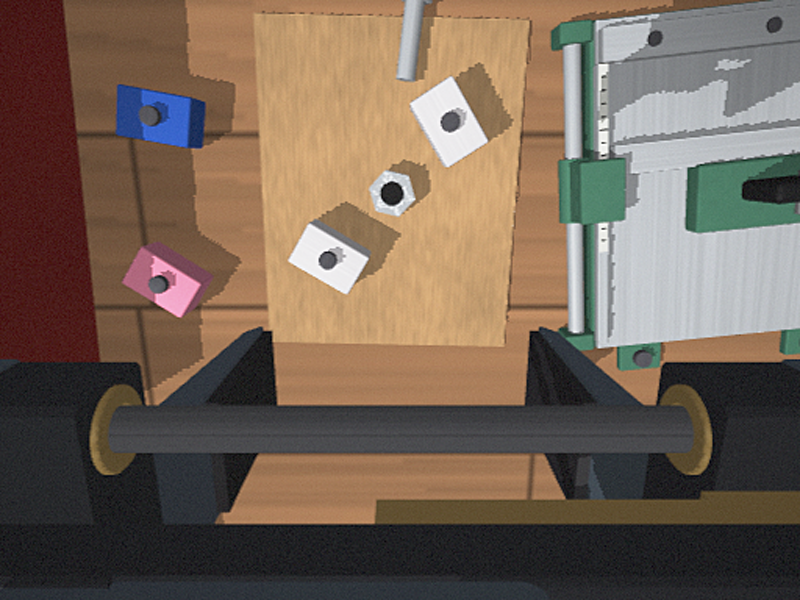

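View pics/t1x.png

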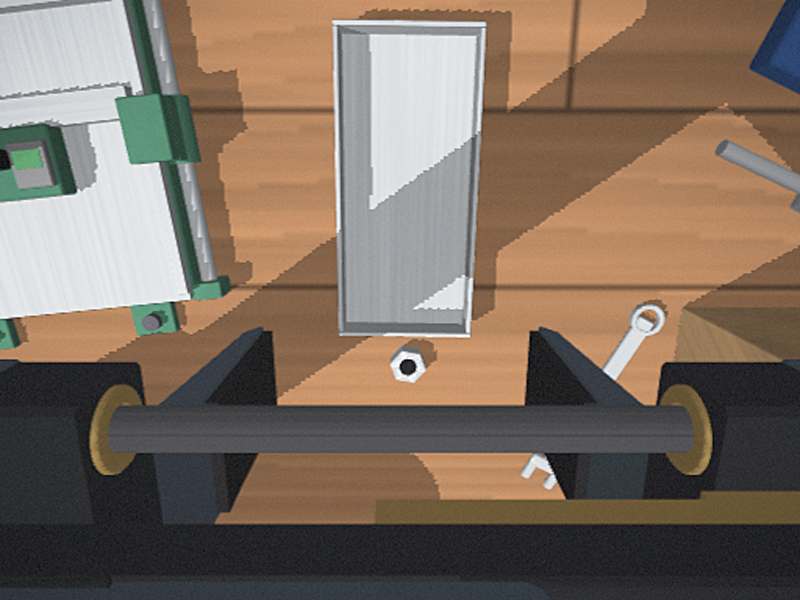

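Run:
```python
import cv2
im=cv2.imread("pics/g1.png")
cv2.imwrite("pics/g1a.png",cv2.resize(im[0:115,135:265],None,fx=6,fy=5,interpolation=cv2.INTER_CUBIC))
cv2.imwrite("pics/g1b.png",cv2.resize(im[0:115,250:380],None,fx=6,fy=5,interpolation=cv2.INTER_CUBIC))
im=cv2.imread("pics/b1.png")
cv2.imwrite("pics/b1a.png",cv2.resize(im[40:200,175:325],None,fx=5,fy=3.75,interpolation=cv2.INTER_CUBIC))
```

```text
(no output)
```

View pics/g1a.png

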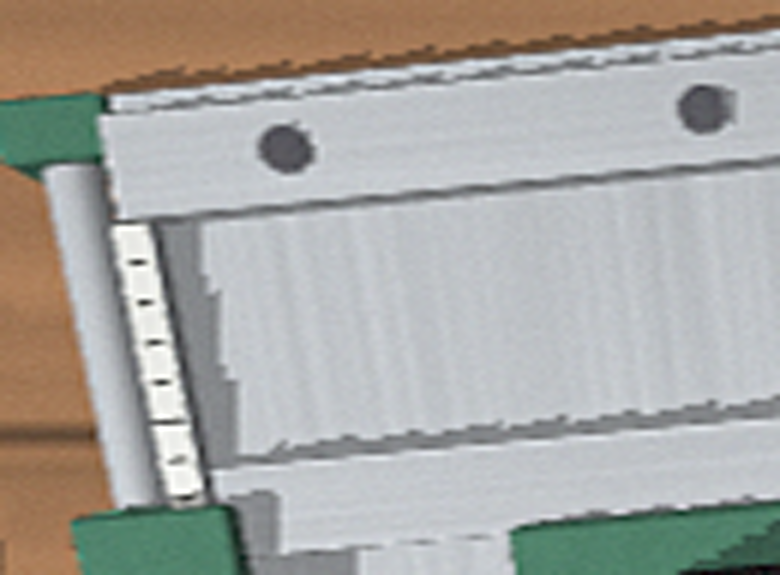

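View pics/g1b.png

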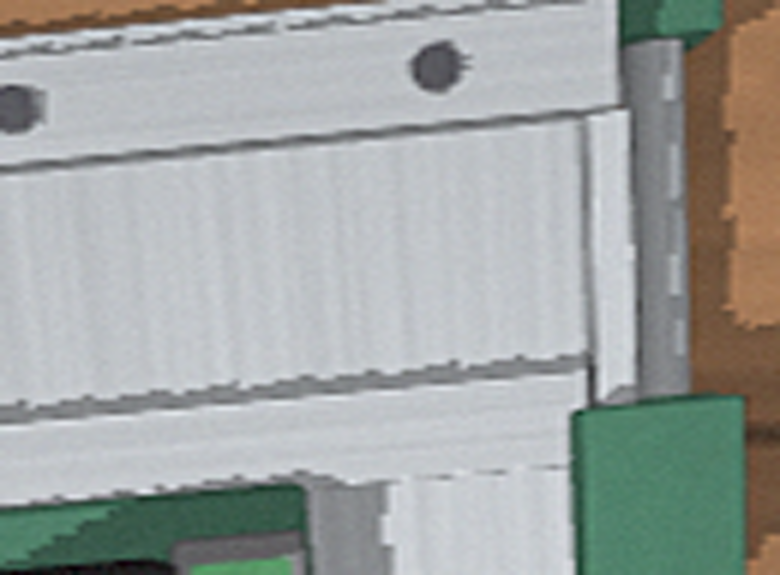

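View pics/b1a.png

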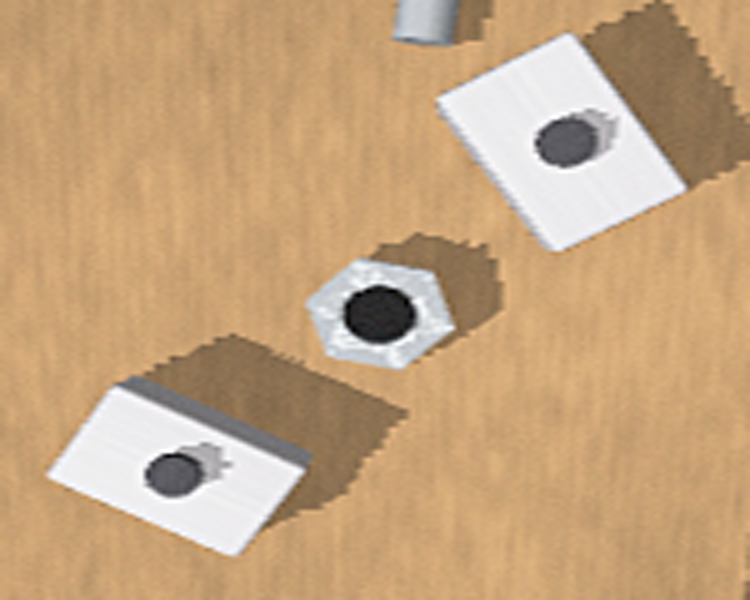

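Run:
```python
from h import *
def cr(pts,ox,oy,sx,sy): return np.array([((u+.5)/sx-.5+ox,(v+.5)/sy-.5+oy) for u,v in pts])
c=load("b1")
for nm,p in (("A",[(437,99),(570,33),(687,187),(558,250)]),("B",[(120,388),(308,466),(237,556),(48,476)])):
    w=p2w(cr(p,175,40,5,3.75),c,.037)[:,:2]; print(nm,w.mean(0).round(4),np.linalg.norm(np.roll(w,-1,0)-w,axis=1).round(4), cv2.minAreaRect(w.astype(np.float32)))
c=load("g1")
px=np.vstack([cr([(118,217)],135,0,6,5),cr([(620,103)],250,0,6,5)])
w=p2w(px,c,.044); print("bar",w.round(4),np.linalg.norm(w[1]-w[0]),"mid",w.mean(0)); d=w[0]-w[1]; th=np.arctan2(d[1],d[0])-np.pi/2;print("yaw",th)
px=np.vstack([cr([(207,470)],135,0,6,5),cr([(588,366)],250,0,6,5)])
j=p2w(px,c,.044); print("jaw",j.round(4),np.linalg.norm(j[1]-j[0])); gx=np.array([np.cos(th),np.sin(th),0]); print("gap",(w.mean(0)-j)@gx)
g=p2w([[262.5,119]],c,.096);print("grip",g,"expected from jaw", j.mean(0)-.046*gx)
c=load("t1"); s=512/800
w=p2w((np.array([(335,20),(486,23),(470,336),(340,334)])+.5)*s-.5,c,.035)[:,:2]; print("tray",w.round(4).tolist(),w.mean(0),np.linalg.norm(np.roll(w,-1,0)-w,axis=1).round(4))
```

```text
A [0.5772 0.2694] [0.0387 0.0578 0.0386 0.0583] ((0.5772496461868286, 0.26945385336875916), (0.05831331014633179, 0.03873123973608017), 32.68503189086914)
B [0.4645 0.3711] [0.0571 0.0392 0.0588 0.0381] ((0.46496427059173584, 0.3713317811489105), (0.059021566063165665, 0.039239928126335144), 59.34408187866211)
bar [[ 0.6214  0.1518  0.044 ]
 [ 0.6482 -0.1043  0.044 ]] 0.2574656153716177 mid [0.6348037  0.02377928 0.044     ]
yaw 0.10425039739040853
jaw [[ 0.5584  0.137   0.044 ]
 [ 0.5849 -0.1021  0.044 ]] 0.24054160530728388
gap [0.06418635 0.06277767]
grip [[0.52724261 0.01162934 0.096     ]] expected from jaw [0.52588913 0.01264398 0.044     ]
tray [[0.6322, -0.2683], [0.6302, -0.3856], [0.3731, -0.3827], [0.3749, -0.2645]] [ 0.50261197 -0.32524837] [0.1173 0.2571 0.1183 0.2574]
```

```bash
cat >> h.py <<'E'
TH=0.1043; GX=np.array([np.cos(TH),np.sin(TH)]); GY=np.array([-np.sin(TH),np.cos(TH)])
BAR=np.array([0.6348,0.0238]); GO=BAR-.105*GX
def G(x,y): return GO+x*GX+y*GY
def info(s=""):
    print(s,"t",round(arm.current_t(),2),"ee",arm.current_ee_pos().round(4),"F",arm.current_force().round(1),"w",round(arm.current_width(),4))
def push(dist,step=.004,flim=15,feed=.04):
    """step along gauge x (sign of dist) until force along the way exceeds flim"""
    s=np.sign(dist); p0=arm.current_ee_pos(); n=0; b=arm.current_force()[:2]@GX
    while n<abs(dist):
        n=min(n+step,abs(dist)); q=p0.copy(); q[:2]+=s*n*GX
        arm.move_l(q,feed=feed); f=arm.current_force()[:2]@GX
        if -s*f>flim: break
    info(f"push n={n:.4f} f={f:.1f} b={b:.1f}")
def pick(xy,yaw,zb,op=.06,zt=.007,hi=.15):
    p=np.array([*xy,0]); R=down(yaw)
    arm.grip(op); arm.move_to(p+[0,0,hi],R); arm.move_l(p+[0,0,zb+zt],feed=.12); arm.grip(0.02); info("grip")
    arm.move_l(p+[0,0,hi],feed=.15)
def place(xy,yaw,zb,op=.06,zt=.007,hi=.15):
    p=np.array([*xy,0]); R=down(yaw)
    arm.move_to(p+[0,0,hi],R); arm.move_l(p+[0,0,zb+zt+.012],feed=.12); arm.move_l(p+[0,0,zb+zt+.001],feed=.03); info("place")
    arm.grip(op); arm.move_l(p+[0,0,hi],feed=.15)
E
python3 - <<'E'
from h import *
p=np.array([.5265,.0121]); R=down(TH)
arm.grip(.05); arm.move_to([*p,.15],R); arm.move_l([*p,.066],feed=.1); info("down")
arm.grip(.005); info("gripped")
e=np.array([*p,.066]); e[:2]-=.046*GX; arm.move_l(e,feed=.06); info("back")
push(-.012,step=.002,flim=12)
arm.grip(.05); info("rel"); e=arm.current_ee_pos(); arm.move_l(e+[0,0,.1],feed=.15)
arm.move_to([0.47,0.17,0.36],down(-np.pi/2)); snap("wrist","g2")
snap("top","top2"); info()
E
```

```text
down t 9.38 ee [0.5268 0.012  0.0665] F [ 0.4 -0.5  1. ] w 0.05
gripped t 9.99 ee [0.5262 0.0121 0.066 ] F [-2.5  0.5  4.9] w 0.0159
back t 10.91 ee [0.4804 0.0073 0.066 ] F [-2.8  0.1  5.2] w 0.0158
push n=0.0120 f=21.1 b=-2.8 t 12.41 ee [0.4715 0.0063 0.0661] F [ 20.3   8.9 -17.3] w 0.0156
rel t 13.09 ee [0.4684 0.006  0.066 ] F [1.  0.5 1.3] w 0.0499
 t 15.83 ee [0.47   0.1698 0.3596] F [-0.6  0.6  0.3] w 0.0503
```

View pics/g2.png

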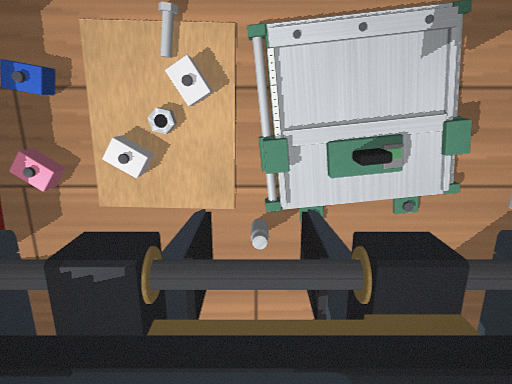

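Run:
```python
from h import *
c=load("g2"); print(p2w([(187,80),(124,158)],c,.045).round(4)); c=load("b1")
print(p2w(np.array([(566,142),(174,474)])/[5,3.75]+[175,40],c,.045).round(4))
c=load("top2"); 
print(p2w(np.array([(564,216),(361,398)])/[6,5.2]+[100,150],c,.045).round(4))
for q in [(G(47,45),-84),(G(47,-45),-84),(G(40,45),6),(G(40,-45),6)]: print(q[0].round(3),arm.solve_ik([*q[0],.037],down(np.radians(q[1]))).round(0))
```

```text
[[0.5772 0.268  0.045 ]
 [0.4654 0.3692 0.045 ]]
[[0.5767 0.269  0.045 ]
 [0.4649 0.3707 0.045 ]]
[[0.5734 0.2636 0.045 ]
 [0.4606 0.3668 0.045 ]]Traceback (most recent call last):
  File "<stdin>", line 6, in <module>
AttributeError: 'NoneType' object has no attribute 'round'
```

Run:
```python
from h import *
for q in [(G(47,45),-84),(G(47,-45),-84),(G(40,45),6),(G(40,-45),6),((.576,.268),-57),((.4645,.3705),-30)]:
  for dz in (.037,.15):
    r=[arm.solve_ik([*q[0],dz],down(np.radians(a))) for a in (q[1],q[1]+180)]; print(q[0],q[1],dz,[None if x is None else x.round(0).tolist() for x in r])
```

```text
[42.58996283 49.66154106] -84 0.037 [None, None]
[42.58996283 49.66154106] -84 0.15 [None, None]
[ 51.95995268 -39.84937051] -84 0.037 [None, None]
[ 51.95995268 -39.84937051] -84 0.15 [None, None]
[35.62800304 48.93276407] 6 0.037 [None, None]
[35.62800304 48.93276407] 6 0.15 [None, None]
[ 44.9979929 -40.5781475] 6 0.037 [None, None]
[ 44.9979929 -40.5781475] 6 0.15 [None, None]
(0.576, 0.268) -57 0.037 [[20.0, 41.0, 85.0, -0.0, 54.0, 77.0], [20.0, 41.0, 85.0, -0.0, 54.0, -103.0]]
(0.576, 0.268) -57 0.15 [[20.0, 33.0, 80.0, -0.0, 67.0, 77.0], [20.0, 33.0, 80.0, -0.0, 67.0, -103.0]]
(0.4645, 0.3705) -30 0.037 [[33.0, 38.0, 91.0, -0.0, 50.0, 63.0], [33.0, 38.0, 91.0, -0.0, 50.0, -117.0]]
(0.4645, 0.3705) -30 0.15 [[33.0, 30.0, 86.0, -0.0, 64.0, 63.0], [33.0, 30.0, 86.0, -0.0, 64.0, -117.0]]
```

Run:
```python
from h import *
for q in [(G(.047,.045),-84),(G(.047,-.045),-84),(G(.04,.045),6),(G(.04,-.045),6)]:
    print([None if (x:=arm.solve_ik([*q[0],z],down(np.radians(q[1])))) is None else x.round(0).tolist() for z in (.037,.15)])
pick((.576,.268),np.radians(-57),.003)
place(G(.047,.045),TH-np.pi/2,.030)
arm.move_to([0.47,0.17,0.36],down(-np.pi/2)); snap("wrist","g3"); info()
```

```text
[[0.0, 37.0, 94.0, -0.0, 49.0, 84.0], [0.0, 28.0, 89.0, -0.0, 63.0, 84.0]]
[[-9.0, 38.0, 93.0, -0.0, 49.0, 75.0], [-9.0, 29.0, 88.0, -0.0, 64.0, 75.0]]
[[0.0, 37.0, 95.0, -0.0, 48.0, -6.0], [0.0, 28.0, 90.0, -0.0, 63.0, -6.0]]
[[-9.0, 37.0, 94.0, -0.0, 49.0, -15.0], [-9.0, 28.0, 89.0, -0.0, 63.0, -15.0]]
grip t 18.98 ee [0.5761 0.2681 0.0103] F [-1.6 -0.1  6.3] w 0.04
place t 22.4 ee [0.5723 0.0625 0.0379] F [-0.5  0.4 -2.7] w 0.0398
 t 24.87 ee [0.4701 0.1694 0.3583] F [-0.7  0.2  0.4] w 0.0602
```

View pics/g3.png

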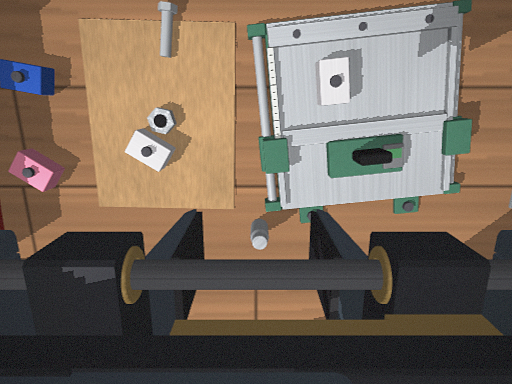

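Run:
```python
import cv2
im=cv2.imread("pics/g3.png")
cv2.imwrite("pics/g3a.png",cv2.resize(im[90:190,100:200],None,fx=6,fy=6,interpolation=cv2.INTER_CUBIC))
```

```text
(no output)
```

View pics/g3a.png

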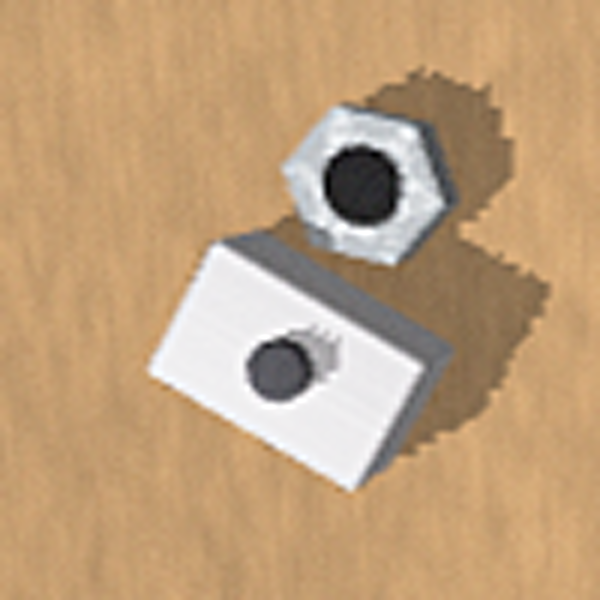

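Run:
```python
from h import *
c=load("g3"); cv=lambda p:(np.array(p)+.5)/6-.5+[100,90]
w=p2w(cv([(219,243),(422,362),(352,490),(152,374)]),c,.037)[:,:2]
print(w.mean(0),np.linalg.norm(np.roll(w,-1,0)-w,axis=1),p2w(cv([(282,368)]),c,.045))
d=(w[0]+w[3]-w[1]-w[2]); a=np.arctan2(d[1],d[0]); print("long",np.degrees(a))
n=p2w(cv([(362,185)]),c,.015)[0,:2]-w.mean(0); print("nut long/short",n@[np.cos(a),np.sin(a)],n@[-np.sin(a),np.cos(a)])
for y in (a,a-np.pi): print(np.degrees(y),arm.solve_ik([*w.mean(0),.01],down(y)))
```

```text
[0.4750391  0.33504886] [0.05697698 0.03887454 0.05698756 0.03854184] [[0.47626005 0.33354003 0.045     ]]
long 58.37626858300947
nut long/short 0.009438354668890257 -0.046332777646156176
58.37626858300947 [ 2.93109010e+01  3.99356876e+01  9.39781064e+01 -2.54444375e-14
  4.60862060e+01 -2.90653675e+01]
-121.62373141699052 [ 2.93109010e+01  3.99356876e+01  9.39781064e+01 -2.54444375e-14
  4.60862060e+01  1.50934632e+02]
```

Run:
```python
from h import *
pick((.4757,.334),np.radians(58.4),.003,op=.082)
place(G(.047,-.045),TH,.030,op=.071)
arm.move_to([0.47,0.02,0.36],down(-np.pi/2)); snap("wrist","g4"); info()
```

```text
grip t 29.25 ee [0.4758 0.3341 0.0103] F [-0.5 -0.3  5.7] w 0.06
place t 33.25 ee [ 0.5817 -0.027   0.0379] F [-0.1  0.  -1.3] w 0.0598
 t 36.19 ee [0.47   0.0199 0.3594] F [-0.4 -1.   0.1] w 0.0707
```

View pics/g4.png

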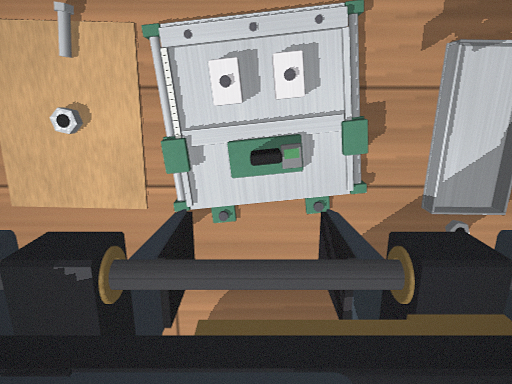

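```bash
cat >> h.py <<'E'
def grab_handle(x):
    p=G(x,0); arm.grip(.05); arm.move_to([*p,.16],down(TH)); arm.move_l([*p,.066],feed=.1); arm.grip(.005); info("handle"); 
def release_handle():
    arm.grip(.05); e=arm.current_ee_pos(); arm.move_l(e+[0,0,.1],feed=.15)
def gx_now(): return (arm.current_ee_pos()[:2]-GO)@GX, (arm.current_ee_pos()[:2]-GO)@GY
def slide(d,feed=.06):
    e=arm.current_ee_pos(); e[:2]+=d*GX; arm.move_l(e,feed=feed)
E
python3 - <<'E'
from h import *
grab_handle(-.058); print(gx_now())
slide(.050); info("slid"); push(.016,step=.0015,flim=22,feed=.03); arm.sleep(.4); info(); print(gx_now())
release_handle()
arm.move_to([0.47,0.02,0.36],down(-np.pi/2)); snap("wrist","g5"); info()
E
```

```text
handle t 39.99 ee [0.4725 0.0068 0.0661] F [-2.3 -0.4  4.1] w 0.0162
(np.float64(-0.05817610616641769), np.float64(1.603687549508985e-05))
slid t 40.98 ee [0.5226 0.0121 0.066 ] F [0.6 1.2 0.7] w 0.0156
push n=0.0090 f=-26.0 b=0.8 t 42.48 ee [0.5272 0.0126 0.0659] F [-25.3  -7.9  27.4] w 0.0157
 t 42.88 ee [0.5271 0.0126 0.0659] F [-25.2  -7.4  27. ] w 0.0164
(np.float64(-0.003252658585684028), np.float64(0.00011802210340033878))
 t 45.97 ee [0.4699 0.02   0.3593] F [ 0.4 -0.   0.2] w 0.0503
```

View pics/g5.png

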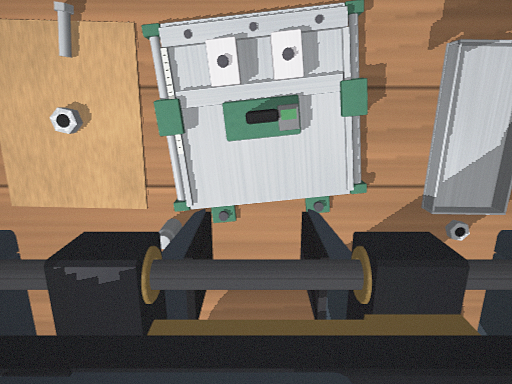

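Run:
```python
import cv2
im=cv2.imread("pics/g5.png")
cv2.imwrite("pics/g5a.png",cv2.resize(im[10:120,140:370],None,fx=3.4,fy=5,interpolation=cv2.INTER_CUBIC))
```

```text
(no output)
```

View pics/g5a.png

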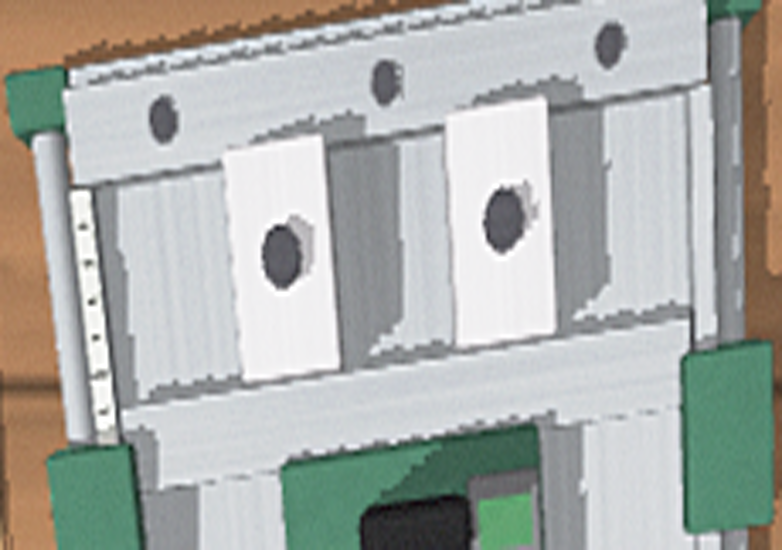

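Run:
```python
from h import *
grab_handle(-.0035); slide(-.050); info(); push(-.009,step=.0015,flim=12,feed=.03); print(gx_now()); release_handle()
arm.move_to([0.47,0.02,0.36],down(-np.pi/2)); snap("wrist","g6"); info()
im=cv2.imread("pics/g6.png")
cv2.imwrite("pics/g6a.png",cv2.resize(im[10:200,140:370],None,fx=3.4,fy=3,interpolation=cv2.INTER_CUBIC))
```

```text
handle t 49.43 ee [0.527  0.0125 0.0661] F [ 0.1 -0.1  2.9] w 0.0157
 t 50.42 ee [0.4768 0.0072 0.0661] F [-2.2 -2.3  3.5] w 0.0161
push n=0.0075 f=15.9 b=-2.5 t 51.67 ee [0.4715 0.0066 0.0661] F [ 15.3   6.6 -13.9] w 0.0161
(np.float64(-0.05922475392344307), np.float64(-5.283904740905721e-05))
 t 54.78 ee [0.4698 0.02   0.3593] F [-0.2 -0.1  0.1] w 0.0499
```

View pics/g6a.png

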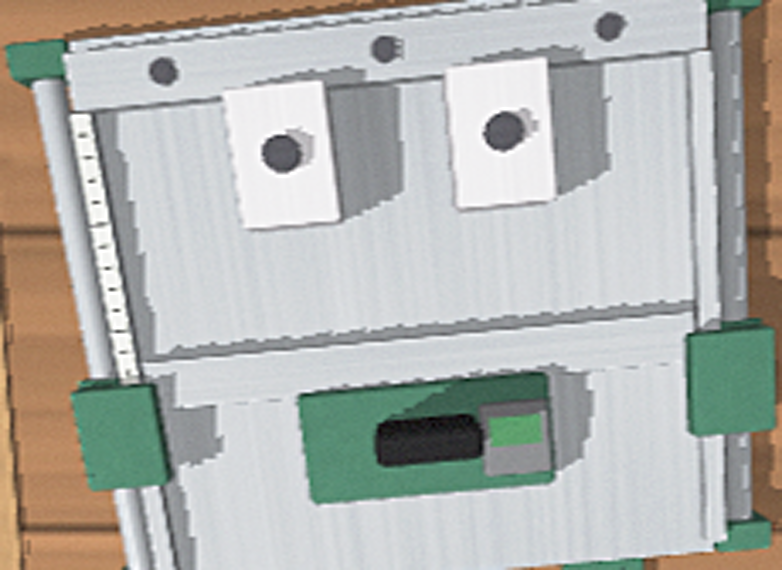

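Run:
```python
from h import *
c=load("g6"); w=p2w((np.array([(282,153),(503,131)])+.5)/[3.4,3]-.5+[140,10],c,.072)[:,:2]
g=np.c_[(w-GO)@GX,(w-GO)@GY]; print(g.round(4))
assert abs(g-[[.075,.045],[.075,-.045]]).max()<.007
for y in (.045,-.045):
    p=G(.075,y)
    pick(p,TH-np.pi/2,.030,op=.062,hi=.15)
    place(G(.040,y),TH,.030,op=.056)
arm.move_to([0.47,0.02,0.36],down(-np.pi/2)); snap("wrist","g7"); info()
im=cv2.imread("pics/g7.png")
cv2.imwrite("pics/g7a.png",cv2.resize(im[10:200,140:370],None,fx=3.4,fy=3,interpolation=cv2.INTER_CUBIC))
```

```text
[[ 0.0741  0.0442]
 [ 0.0742 -0.0419]]
grip t 57.74 ee [0.6005 0.0654 0.0373] F [-1.9 -0.4  5.4] w 0.04
place t 61.61 ee [0.5654 0.0618 0.0379] F [-0.1  0.6 -2. ] w 0.0404
grip t 66.18 ee [ 0.6099 -0.0241  0.0374] F [-0.6  0.8  6.2] w 0.0398
place t 70.06 ee [ 0.5748 -0.0277  0.0379] F [-0.2  0.7 -1.5] w 0.0403
 t 73.07 ee [0.47   0.0199 0.3594] F [-0.4  0.6 -0.7] w 0.0559
```

View pics/g7a.png

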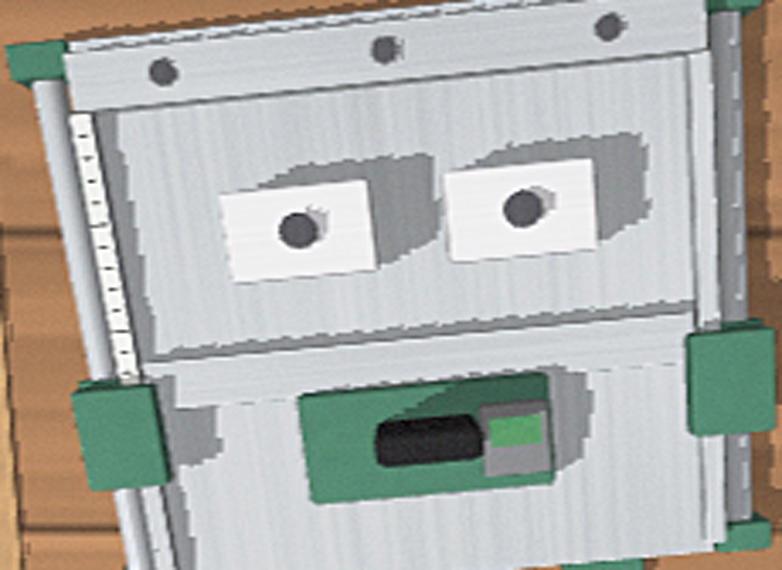

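Run:
```python
from h import *
grab_handle(-.058); slide(.070); info("slid"); push(.016,step=.0015,flim=22,feed=.03); arm.sleep(.4); info(); print(gx_now())
release_handle()
arm.move_to([0.47,0.02,0.36],down(-np.pi/2)); snap("wrist","g8"); info()
im=cv2.imread("pics/g8.png")
cv2.imwrite("pics/g8a.png",cv2.resize(im[10:120,140:370],None,fx=3.4,fy=5,interpolation=cv2.INTER_CUBIC))
```

```text
handle t 76.67 ee [0.4725 0.0068 0.0661] F [-2.9 -0.7  4. ] w 0.0161
slid t 77.98 ee [0.5421 0.0141 0.066 ] F [-0.9  0.3  3.6] w 0.016
push n=0.0090 f=-25.2 b=-0.9 t 79.48 ee [0.547  0.0147 0.0659] F [-24.6  -6.9  26.1] w 0.016
 t 79.88 ee [0.547  0.0147 0.0659] F [-23.6  -6.5  25. ] w 0.0157
(np.float64(0.01673943485317048), np.float64(5.1427284370960855e-05))
 t 82.97 ee [0.47   0.02   0.3594] F [-0.5  0.1 -0.1] w 0.0501
```

View pics/g8a.png

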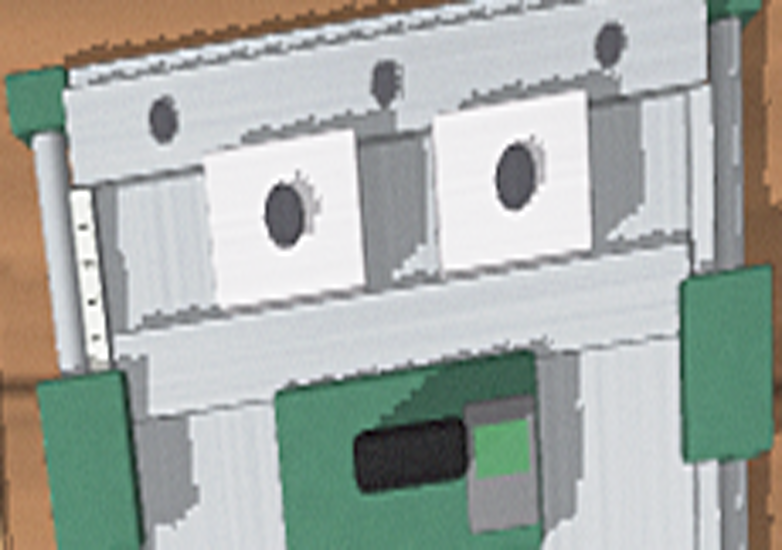

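Run:
```python
from h import *
grab_handle(.0165); slide(-.070); info(); push(-.009,step=.0015,flim=12,feed=.03); print(gx_now()); release_handle()
arm.move_to([0.47,0.02,0.36],down(-np.pi/2)); snap("wrist","g9"); info()
im=cv2.imread("pics/g9.png")
cv2.imwrite("pics/g9a.png",cv2.resize(im[10:200,140:370],None,fx=3.4,fy=3,interpolation=cv2.INTER_CUBIC))
```

```text
handle t 86.44 ee [0.5469 0.0146 0.0661] F [-0.2  0.3  2.5] w 0.0158
 t 87.76 ee [0.4768 0.0072 0.0661] F [-2.9 -2.5  6. ] w 0.016
push n=0.0075 f=15.8 b=-3.1 t 89.01 ee [0.4715 0.0066 0.0661] F [ 15.3   5.6 -11.3] w 0.0159
(np.float64(-0.05923038770751974), np.float64(-7.878875513351799e-05))
 t 92.12 ee [0.4698 0.02   0.3593] F [ 0.3 -0.4  0.4] w 0.0501
```

View pics/g9a.png

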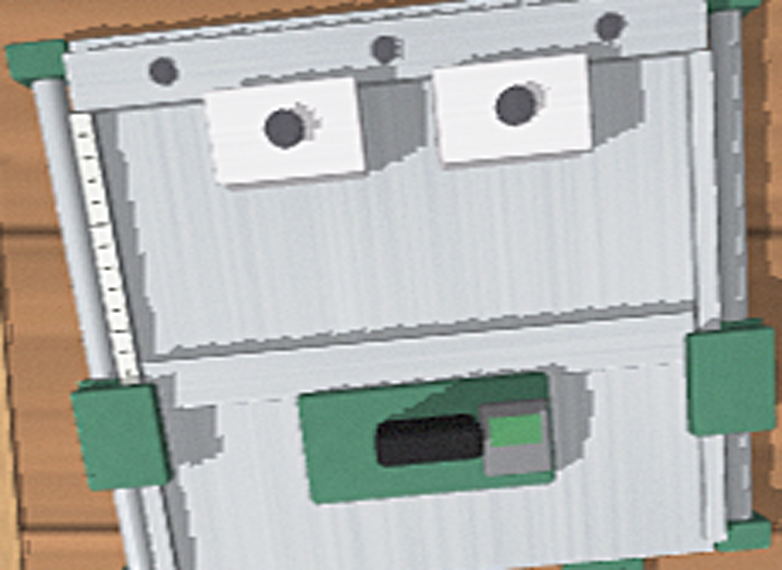

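Run:
```python
from h import *
c=load("g9"); w=p2w((np.array([(285,128),(515,105)])+.5)/[3.4,3]-.5+[140,10],c,.072)[:,:2]
g=np.c_[(w-GO)@GX,(w-GO)@GY]; print(g.round(4))
T=np.array([.502,-.325]); a=-.013; TX=np.array([np.cos(a),np.sin(a)]); ys=g[:,1]
assert abs(g[:,0]-.085).max()<.006 and abs(abs(ys)-.045).max()<.008
for y,tx in ((ys[1],.06),(ys[0],-.06)):
    pick(G(.082,y),TH-np.pi/2,.030,op=.074,hi=.15)
    place(T+tx*TX,a,.004,op=.072)
arm.move_to([0.45,-0.32,0.30],down(-np.pi/2)); snap("wrist","t2"); snap("top","top9"); info()
```

```text
[[ 0.0841  0.0417]
 [ 0.0842 -0.0473]]
grip t 95.16 ee [ 0.6172 -0.0257  0.0376] F [-0.3 -0.6  6.6] w 0.06
place t 99.54 ee [ 0.5619 -0.3257  0.0117] F [-0.8 -0.2 -1.5] w 0.06
grip t 104.6 ee [0.608  0.0629 0.0376] F [-0.6  0.   6.8] w 0.06
place t 109.2 ee [ 0.4419 -0.3241  0.0118] F [-0.1  0.1 -2.8] w 0.0599
 t 112.23 ee [ 0.4499 -0.3199  0.2994] F [ 0.1  0.7 -0.9] w 0.0723
```

View pics/t2.png

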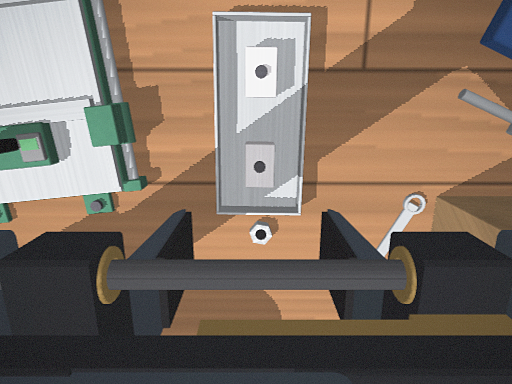

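View pics/top9.png

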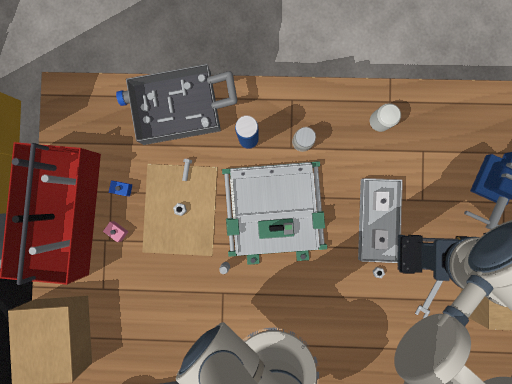

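```bash
python3 -c "
from h import *
info(); arm.sign_off()"
```

```text
t 112.23 ee [ 0.4499 -0.3199  0.2994] F [ 0.1  0.7 -0.9] w 0.0723
the job is handed in; nothing more can be done
```

The job is done and handed in at 112 s. Two aluminium blocks were on the cardboard, so the set was two; I left the blue and pink look-alikes alone.

- **End-on:** I drew the jaw back, stood both blocks end-on in the gauge and slid the jaw up until it pressed with about 25 N, against about 3 N for sliding free. The picture showed both blocks flush between bar and jaw.
- **Turned a quarter:** I drew the jaw back, turned both blocks and slid the jaw up again to about 25 N. The jaw stopped 20.0 mm further along than before, which matches 60 mm minus 40 mm, and the picture agreed.
- **At the end:** I drew the jaw back until it met its stop at about 16 N, at the same position as the earlier draw-back to within 0.01 mm. The last pictures show both blocks flat and pin up in the tray, and the can and jar standing. The arm was clear of everything.

**Mishap:** One block was knocked aside next to the nut while I was moving the other one. I measured it again and picked it up by its ends instead.

**Disagreement:** The top and wrist cameras differed by 3 to 5 mm on the block positions. I used the wrist values, and every grip closed at the expected 40 or 60 mm.

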